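Shut the weights cabinet and find the socket for its lock bolt

TASK

Push the door of the weights cabinet shut until it seats on its catch. Then find, among the three sockets, the one that fits the hexagon lock bolt on the boss of the cabinet's lid - not too small to go on, not so large that it sits loose - and put it squarely on that bolt, fully down onto the boss; sockets that do not fit go back standing upright on the bench. Finish while still gripping the fitting socket, seated on the lock bolt, with the door still shut, and leave the other things on the bench where they are.

Things in the scene. Friction and masses are not known exactly. Their poses are not given: they have to be found in the camera images.
- cabinet: low cream steel cabinet fixed on the bench, 240 (its x) x 200 (its y) x 120 mm tall; origin at the centre of its underside; the door is on its -y side (the side that looks to the robot's right), the lock bolt on its lid
- lock (a point): centre of the round 50 mm steel boss on the cabinet's lid, at the boss's upper face (124 mm above the bench), near the free edge of the door: whichever bolt stands here is the lock bolt
- door (a joint): angle of the side door: 0 = shut at its stop, grows as it opens (up to 1.2); upright hinge at the robot's end, free edge swings out to the cabinet's -y. Flat panel, 170 mm hinge to free edge, 12 mm thick, 10 to 105 mm above the bench. Gently pushed it rests at about 0.08 rad on a spring-ball catch; about 9 N at the free edge snaps it to 0, where it stays
- door_hinge (a point): point on the door's hinge axis, in the mid-plane of the panel, at its top edge (105 mm above the bench)
- door_edge (a point): middle of the door's free edge, mid-plane of the panel, at its top edge; 170 mm from door_hinge. The outer face is smooth above 65 mm height; below that a small black pull stands 15 mm out, 25 mm from the free edge
- bolt_a: dark steel hexagon bolt head, fixed, upright, 14 mm tall, last 3 mm chamfered; origin: centre of its underside; a corner of the hexagon on its +x. One of three, 18, 24 and 30 mm across flats: one stands on the lock boss, two are spares parked on the back of the lid. Which size this one is is not told and the places change: look, or try sockets
- bolt_b: dark steel hexagon bolt head, fixed, upright, 14 mm tall, last 3 mm chamfered; origin: centre of its underside; a corner of the hexagon on its +x. One of three, 18, 24 and 30 mm across flats: one stands on the lock boss, two are spares parked on the back of the lid. Which size this one is is not told and the places change: look, or try sockets
- bolt_c: dark steel hexagon bolt head, fixed, upright, 14 mm tall, last 3 mm chamfered; origin: centre of its underside; a corner of the hexagon on its +x. One of three, 18, 24 and 30 mm across flats: one stands on the lock boss, two are spares parked on the back of the lid. Which size this one is is not told and the places change: look, or try sockets
- socket_small: small steel socket, loose, 0.14 kg, mouth down: round, 30 mm outside, hexagonal mouth 20 mm across flats, 20 mm deep (for the 18 mm bolt). Tapers above 26 mm to a square dark adapter to grip, 22 x 22 mm, 32 to 62 mm high, sides along its x, y. Origin: centre of the mouth rim; a mouth corner on +x. Seated, origin level with the bolt's origin; if too small it stops 10 to 14 mm higher
- socket_medium: medium steel socket, loose, 0.19 kg, mouth down: round, 37 mm outside, hexagonal mouth 26 mm across flats, 20 mm deep (for the 24 mm bolt). Tapers above 26 mm to a square dark adapter to grip, 22 x 22 mm, 32 to 62 mm high, sides along its x, y. Origin: centre of the mouth rim; a mouth corner on +x. Seated, origin level with the bolt's origin; if too small it stops 10 to 14 mm higher
- socket_large: large steel socket, loose, 0.25 kg, mouth down: round, 44 mm outside, hexagonal mouth 32 mm across flats, 20 mm deep (for the 30 mm bolt). Tapers above 26 mm to a square dark adapter to grip, 22 x 22 mm, 32 to 62 mm high, sides along its x, y. Origin: centre of the mouth rim; a mouth corner on +x. Seated, origin level with the bolt's origin; if too small it stops 10 to 14 mm higher
- block_thick: round steel hardness test block, 64 mm across, 16 mm tall; bystander, loose; origin at the centre of its underside
- block_thin: round steel hardness test block, 56 mm across, 10 mm tall; bystander, loose; origin at the centre of its underside
- specimen: dark square steel bar, 90 x 22 x 22 mm, lying along its x; bystander, loose; origin at the centre of its underside
- spanner: steel open-ended spanner lying flat; bystander, loose; its handle points to its -x
- oil: white plastic oil bottle with black cap, 48 mm across, 120 mm tall; bystander, loose; origin at the centre of its underside
- indenter_case: dark wooden case, 100 x 70 x 30 mm; bystander, loose; origin at the centre of its underside

How it is judged:
On the way, in this order (a step that is already met when the one before it is completed fails the run):
1. the door is shut on its catch (within 0.025 rad of its stop) (value of joint door below 0.025 rad), for 0.2 s.
2. the fitting socket is fully down on the lock bolt (((horizontal distance between bolt_a and lock below 0.01 m and horizontal distance between socket_medium and bolt_a below 0.003 m and z of socket_medium in the frame of bolt_a between -0.003 and 0.004 m and angle between socket_medium's own z axis and vertical below 0.06 rad) or (horizontal distance between bolt_b and lock below 0.01 m and horizontal distance between socket_small and bolt_b below 0.003 m and z of socket_small in the frame of bolt_b between -0.003 and 0.004 m and angle between socket_small's own z axis and vertical below 0.06 rad) or (horizontal distance between bolt_c and lock below 0.01 m and horizontal distance between socket_large and bolt_c below 0.003 m and z of socket_large in the frame of bolt_c between -0.003 and 0.004 m and angle between socket_large's own z axis and vertical below 0.06 rad))), for 0.2 s.
At the end, for the whole second after the job is handed in: Door within 0.025 rad of shut; the matching socket on the bolt at the lock boss: centred within 3 mm, upright within 0.06 rad, rim within 4 mm of the boss, gripped by the fingers (over 4 N); the two other sockets upright within 0.1 rad on the bench, at rest (value of joint door below 0.025 rad and ((horizontal distance between bolt_a and lock below 0.01 m and horizontal distance between socket_medium and bolt_a below 0.003 m and z of socket_medium in the frame of bolt_a between -0.003 and 0.004 m and angle between socket_medium's own z axis and vertical below 0.06 rad and contact force between socket_medium and the fingers above 4 N and angle between each of socket_small, socket_large's own z axis and vertical below 0.1 rad and height (world z) of socket_small between -0.006 and 0.006 m and linear speed of each of socket_small, socket_large below 0.02 m/s and height (world z) of socket_large between -0.006 and 0.006 m) or (horizontal distance between bolt_b and lock below 0.01 m and horizontal distance between socket_small and bolt_b below 0.003 m and z of socket_small in the frame of bolt_b between -0.003 and 0.004 m and angle between socket_small's own z axis and vertical below 0.06 rad and contact force between socket_small and the fingers above 4 N and angle between each of socket_medium, socket_large's own z axis and vertical below 0.1 rad and height (world z) of socket_medium between -0.006 and 0.006 m and linear speed of each of socket_medium, socket_large below 0.02 m/s and height (world z) of socket_large between -0.006 and 0.006 m) or (horizontal distance between bolt_c and lock below 0.01 m and horizontal distance between socket_large and bolt_c below 0.003 m and z of socket_large in the frame of bolt_c between -0.003 and 0.004 m and angle between socket_large's own z axis and vertical below 0.06 rad and contact force between socket_large and the fingers above 4 N and angle between each of socket_small, socket_medium's own z axis and vertical below 0.1 rad and height (world z) of socket_small between -0.006 and 0.006 m and linear speed of each of socket_small, socket_medium below 0.02 m/s and height (world z) of socket_medium between -0.006 and 0.006 m))); the arm keeps its last pose, push and grip.
It fails at once if a bystander is moved by more than 30 mm (distance of any of block_thick, block_thin, specimen, spanner, oil, indenter_case from where it was at the start of the episode above 0.03 m).
It also fails if it takes over 72 s, if anything falls off the work surface, if the arm or the gripper's body presses on something with over 40 N, if the wrist force passes 120 N, or if a joint passes its speed limit or range.

ROBOT

A 6-joint arm with a two-finger parallel gripper is mounted at the origin on the work surface. World frame = base frame: x ahead of the robot, y to its left, z up, the work surface at z = 0. Lengths are in m, angles in rad, forces in N, time in s.
With the tool pointing down it reaches from about 0.325 to 1 m from the base axis. Payload 5.1 kg.
Tool frame: the origin (TCP) lies at the very end of the fingers, on their centre line; the grasp point (between the pads) lies 19 mm behind it; z points along the fingers, y is the line along which they close (so a half turn about z gives the same grasp; the last joint's range is limited). The gripper opens to 85 mm and grips with 20 to 120 N. Pads are 22 mm wide; open, the fingers measure 114 mm over their backs; the gripper's body (76 mm by 85 mm) begins 54 mm behind the grasp point. The pads swing forward as they close: fully open they stand 13 mm farther back than shut.
Start: joints at [-1.265, 0.124, 1.65, -0, 1.367, -0.083], TCP at [0.246, -0.601, 0.231] pointing down, gripper open.
Joint ranges: [-2.61, 2.61], [-1.02, 2.33], [0.03, 2.71], [-1.35, 4.49], [0.32, 2.68], [-2.91, 2.91]. Speed limits (rad/s): [2.57, 2.57, 3.14, 3.14, 3.14, 3.14].

INTERFACE

Orientations are given as a unit quaternion [w, x, y, z].
In Python, from station import ctrl gives the robot as it stands. Calls block until the motion is done:
- ctrl.move_pose(position, orientation): joint-space move of the TCP to a pose.
- ctrl.line_to(position, ori=None, vel=0.15): straight line of the TCP; ori=None keeps the orientation; vel is the mean speed in m/s.
- ctrl.move_j(angles): joint-space move.
- ctrl.release() and ctrl.grab(): open the fingers fully, or close them until they stop; the grip force is fixed at half the most.
- ctrl.hold(seconds).
- ctrl.solve_ik(position, orientation): joint angles nearest the present ones, or None.
- ctrl.get_image(name): name is "scene" or "top" or "wrist"; returns the picture (420x560x3 uint8, red, green, blue); there is no depth.
- ctrl.calibration(name): a dict with "intrinsics" (3x3 intrinsics, pixels), "rvec" (rotation vector, rad) and "tvec" (3), from world to camera coordinates, as OpenCV has them; the wrist camera has in their place "tool_from_camera" (4x4, takes a point from camera to tool coordinates, whose origin is the TCP and whose axes are the flange's). Camera axes: x right, y down, z forward; pixel columns grow to the right and rows downward; lengths in m; the calibration is good to about 2 mm. A picture is of the moment at which its call begins: read the wrist's pose just before it. calibration takes no time and is no camera call.
A pose or a line that the arm cannot do raises ctrl.Unreachable and nothing moves.
- ctrl.close_job(): hands the job in; it is judged then, once.
Readings, each from a call of its own:
- ctrl.current_time_s(): time.
- ctrl.current_joint_positions(): joint angles.
- ctrl.current_joint_vel(): joint speeds.
- ctrl.current_tau(): joint torques, N m.
- ctrl.current_eef_pos(): TCP position.
- ctrl.current_ee_rot(): TCP orientation.
- ctrl.current_contact_force(): force on the tool from outside, world axes, zero at the start.
- ctrl.current_moment(): the same for the moment, N m.
- ctrl.current_opening(): opening from 0.0 (shut) to 1.0 (fully open).
- ctrl.current_finger_force(): force on a finger pad.
Only numpy, scipy, OpenCV 4.12 (cv2) and the standard library are available. Lean on these libraries where they do the work, as an engineer would, in place of code of your own. Each camera call takes 0.05 s, during which the arm holds its last target. There are 200 camera calls.

## Working session

There is one attempt and no reset: what is moved stays moved. The work goes in short steps, each a Python script; the robot and the scene stay as the last script left them, time stands still between calls to the robot, and variables do not carry over. Pictures are saved under pics/ and viewed, at most 10 in all, crops included, and the job is handed in when it is done.

```bash
mkdir -p pics; python3 - <<'E'
from station import ctrl
import cv2, numpy as np
for n in ("scene","top"):
    im=ctrl.get_image(n); cv2.imwrite(f"pics/{n}0.png",im[:,:,::-1]); c=ctrl.calibration(n)
    R=cv2.Rodrigues(np.array(c["rvec"],float))[0]; print(n,np.array(c["intrinsics"]).tolist(),(-R.T@np.array(c["tvec"]).ravel()).round(3),R.round(2).tolist())
print(ctrl.calibration("wrist"),ctrl.current_ee_rot(),ctrl.current_time_s())
E
```

```text
scene [[541.0198133048459, 0.0, 279.65249625433677], [0.0, 541.0198133048459, 210.69648386175197], [0.0, 0.0, 1.0]] [1.441 0.394 0.708] [[-0.43, 0.9, -0.01], [0.48, 0.21, -0.85], [-0.76, -0.37, -0.53]]
top [[458.6860810239997, 0.0, 275.0811704795205], [0.0, 458.6860810239997, 214.3788592278527], [0.0, 0.0, 1.0]] [ 0.338 -0.04   1.035] [[0.05, -1.0, -0.01], [-0.97, -0.05, -0.22], [0.22, 0.02, -0.97]]
{'intrinsics': array([[359.11975901,   0.        , 289.0658237 ],
       [  0.        , 359.11975901, 208.54849882],
       [  0.        ,   0.        ,   1.        ]]), 'tool_from_camera': array([[ 8.12886814e-04, -9.55868638e-01, -2.93793272e-01,
         7.52772023e-02],
       [ 9.99999599e-01,  8.87404500e-04, -1.20341905e-04,
         3.05521287e-04],
       [ 3.75744525e-04, -2.93793057e-01,  9.55868976e-01,
        -1.41863113e-01],
       [ 0.00000000e+00,  0.00000000e+00,  0.00000000e+00,
         1.00000000e+00]])} [-9.74929141e-04  9.81160070e-01  1.93194081e-01 -1.15938751e-04] 0.1
```

View pics/scene0.png

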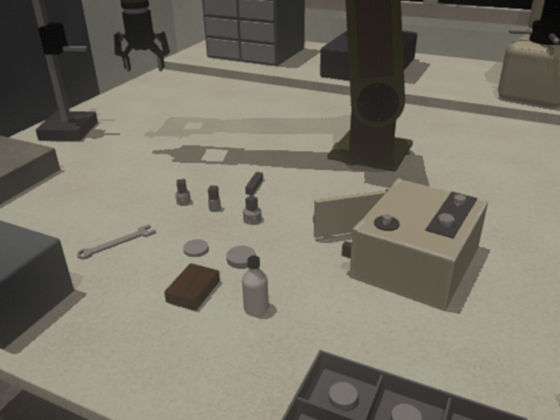

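View pics/top0.png

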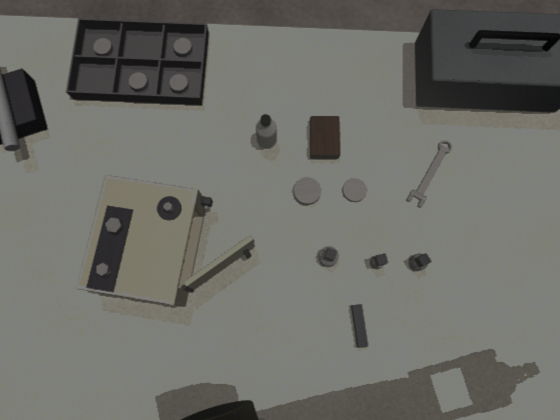

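Scene: cabinet on the robot's left with the door ajar, and three sockets at bench centre. In the top view the boss is near (169,207), the spares near (113,226) and (102,270), the sockets near (329,257), (378,261) and (420,262), and the door runs from (188,288) to (254,242). Next I'll zoom in on the lid and sockets.

```bash
cat > h.py <<'E'
import cv2, numpy as np
from station import ctrl
from scipy.spatial.transform import Rotation as Ro
def cam(n,T=None):
    c=ctrl.calibration(n); K=np.array(c["intrinsics"])
    if n=="wrist":
        M=T@np.array(c["tool_from_camera"]); return K,M[:3,:3],M[:3,3]
    R=cv2.Rodrigues(np.array(c["rvec"],float))[0]; return K,R.T,-R.T@np.array(c["tvec"]).ravel()
def ray(C,u,v,z):
    K,R,o=C; d=R@np.linalg.inv(K)@np.array([u,v,1.]); return o+d*(z-o[2])/d[2]
def proj(C,p):
    K,R,o=C; q=K@R.T@(np.array(p)-o); return q[:2]/q[2]
def toolT():
    q=np.array(ctrl.current_ee_rot()); T=np.eye(4); T[:3,:3]=Ro.from_quat(q[[1,2,3,0]]).as_matrix(); T[:3,3]=ctrl.current_eef_pos(); return T
def down(yaw):  # tool x axis at heading yaw, z down
    q=(Ro.from_euler('z',yaw)*Ro.from_euler('x',np.pi)).as_quat(); return q[[3,0,1,2]]
E
python3 - <<'E'
from h import *
im=cv2.imread("pics/top0.png")
a=cv2.resize(im[170:310,75:265],None,fx=4,fy=4,interpolation=3); b=cv2.resize(im[235:355,310:440],None,fx=4,fy=4,interpolation=3)
cv2.imwrite("pics/lid.png",a); cv2.imwrite("pics/socks.png",b)
C=cam("top")
for n,u,v,z in [("boss",169,207,.124),("c1",108,177,.12),("c2",200,189,.12),("c3",176,303,.12),("c4",83,292,.12),("hinge",188,288,.105),("edge",254,242,.105),("s1",329,257,.062),("s2",378,261,.062),("s3",420,262,.062),("oil",267,135,.1),("spec",360,325,.022)]: print(n,ray(C,u,v,z).round(3))
E
```

```text
boss [0.55  0.194 0.124]
c1 [0.609 0.329 0.12 ]
c2 [0.593 0.135 0.12 ]
c3 [0.359 0.162 0.12 ]
c4 [0.37  0.347 0.12 ]
hinge [0.39  0.144 0.105]
edge [0.49  0.017 0.105]
s1 [ 0.472 -0.142  0.062]
s2 [ 0.469 -0.246  0.062]
s3 [ 0.471 -0.335  0.062]
oil [0.727 0.003 0.1  ]
spec [ 0.335 -0.216  0.022]
```

View pics/lid.png

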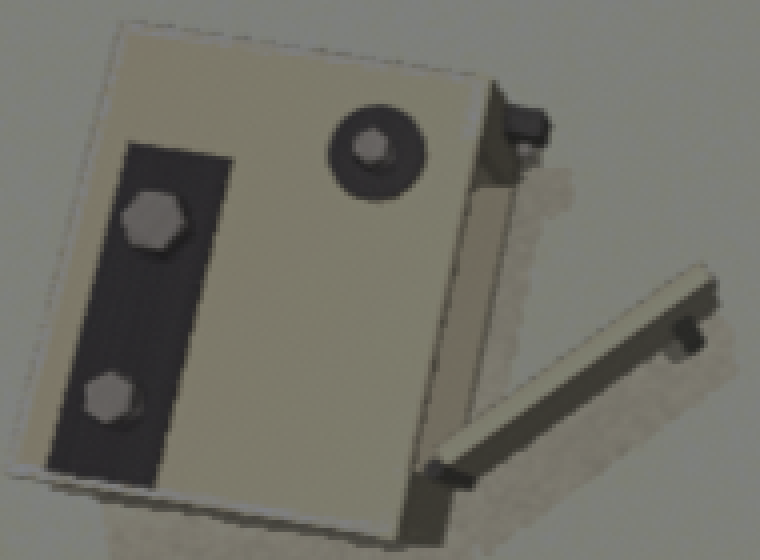

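View pics/socks.png

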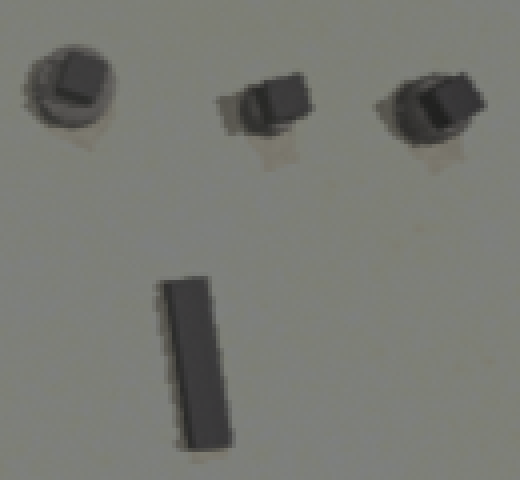

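The lock bolt is about 40 px across in the 4x crop, against about 55 and 66 px for the spares. That makes it the 18 mm bolt, so the small socket, the middle one near (378,261), is the one that fits. First I'll close the door.

```bash
python3 - <<'E'
from h import *
H=np.array([.390,.144]); cy=-.095; r=.135
def pt(th,off):
    a=cy-th; p=H+r*np.array([np.cos(a),np.sin(a)])+(.017+off)*np.array([np.sin(a),-np.cos(a)])
    return p,down(a+np.pi/2)
p,q=pt(.81,.03)
ctrl.grab()
ctrl.move_pose([*p,.231],q); ctrl.line_to([*p,.085],q,vel=.25)
for th in (.81,.6,.4,.25,.13):
    p,q=pt(th,0); ctrl.line_to([*p,.085],q,vel=.12); print(th,np.round(ctrl.current_contact_force(),1))
for th in (.09,.06,.04,.02,0,-.015,-.03):
    p,q=pt(th,0); ctrl.line_to([*p,.085],q,vel=.06); print(th,np.round(ctrl.current_contact_force(),1),np.round(np.array(ctrl.current_eef_pos())[:2]-p,4))
cv2.imwrite("pics/top1.png",ctrl.get_image("top")[:,:,::-1]); print(ctrl.current_time_s())
E
python3 -c "
import cv2;im=cv2.imread('pics/top1.png');cv2.imwrite('pics/top1c.png',cv2.resize(im[160:320,70:280],None,fx=3.5,fy=3.5,interpolation=3))"
```

```text
0.81 [-0.5 -0.   0.3]
0.6 [0.4 0.1 0.1]
0.4 [-0.9 -0.1 -0.3]
0.25 [0.3 1.1 0.2]
0.13 [-0.4 -0.1 -0.8]
0.09 [-0.1  0.5 -0.6] [-0.0003 -0.0005]
0.06 [-0.8  1.2 -0.4] [-0.0001 -0.0001]
0.04 [0.  0.3 0.1] [-0.      0.0001]
0.02 [ 0.  -0.2 -0.2] [0.     0.0002]
0 [-0.9 -5.   0.8] [-0.0001 -0.0012]
-0.015 [ -2.4 -11.5   2.5] [-0.0003 -0.0029]
-0.03 [ -1.8 -16.4   2.7] [-0.0004 -0.004 ]
7.45
```

View pics/top1c.png

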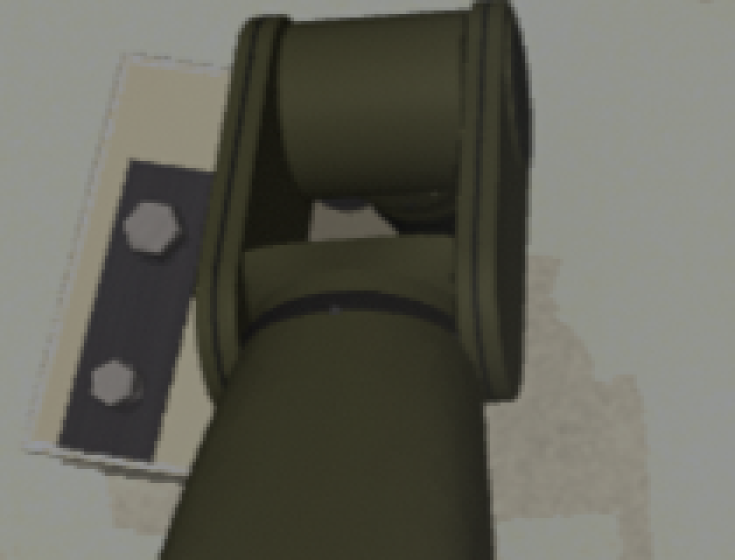

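The arm hides the door in this view. Push a little further, then retreat and check from the wrist and top cameras.

```bash
python3 - <<'E'
from h import *
H=np.array([.390,.144]); cy=-.095; r=.135
def pt(th,off=0):
    a=cy-th; p=H+r*np.array([np.cos(a),np.sin(a)])+(.017+off)*np.array([np.sin(a),-np.cos(a)])
    return p,down(a+np.pi/2)
for th in (-.045,-.06,-.07):
    p,q=pt(th); ctrl.line_to([*p,.085],q,vel=.06); print(th,np.round(ctrl.current_contact_force(),1),np.round(np.array(ctrl.current_eef_pos())[:2]-p,4))
p,q=pt(0,.03); ctrl.line_to([*p,.085],q,vel=.15); ctrl.line_to([*p,.23],q,vel=.3); ctrl.release()
# look at boss: TCP ~0.11 above the bolt
B=np.array([.550,.194]); q=down(1.476)
ctrl.move_pose([*B,.25],q)
T=toolT(); im=ctrl.get_image("wrist")[:,:,::-1]; cv2.imwrite("pics/w1.png",im); np.save("w1.npy",T)
print(proj(cam("wrist",T),[*B,.138]),ctrl.current_time_s())
# sockets: small at .469,-.246
ctrl.move_pose([.469,-.246,.25],down(1.2))
T=toolT(); im=ctrl.get_image("wrist")[:,:,::-1]; cv2.imwrite("pics/w2.png",im); np.save("w2.npy",T)
t=ctrl.get_image("top")[:,:,::-1]; cv2.imwrite("pics/top2.png",t)
a=cv2.imread("pics/w1.png"); b=cv2.resize(t[160:320,70:280],(551,420))
cv2.imwrite("pics/m1.png",np.hstack([cv2.resize(a,(400,300)),cv2.resize(b,(394,300))]))
print(ctrl.current_time_s())
E
```

```text
-0.045 [ 1.7 -8.6  0. ] [ 0.0001 -0.0023]
-0.06 [-0.6 -0.4  0. ] [0.0001 0.0001]
-0.07 [-0.  -6.8  1. ] [ 0.0001 -0.0011]
[288.62323709 205.49651994] 10.6167
12.3583
```

View pics/m1.png

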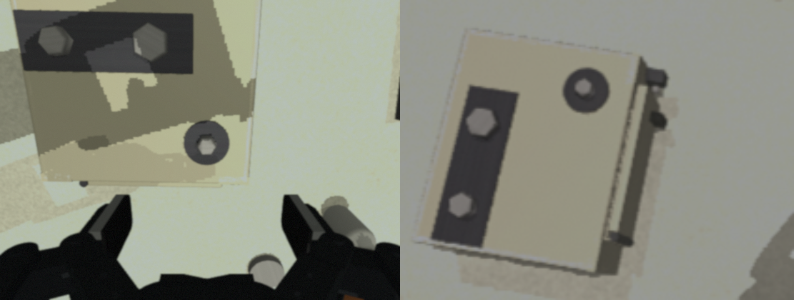

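View pics/w2.png

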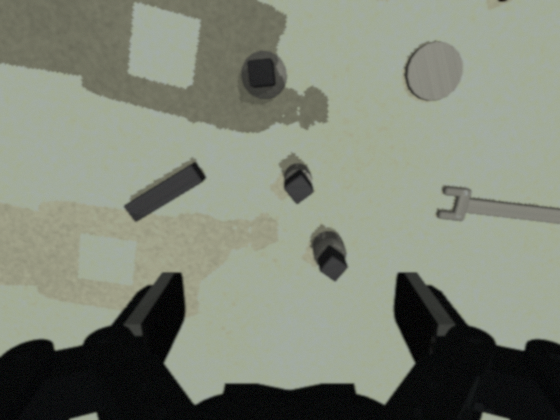

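The force dropped and then rose again, and the measured first-contact to stop difference is about 0.07 rad. The top view shows the door flush along the cabinet side, so it is shut. w2 shows the small socket's adapter at about (299,187), between the large one (262,72) and the medium one (332,262). Next I'll take nadir wrist views of the socket and bolt from two opposite headings, which cancels calibration bias.

```bash
cat >> h.py <<'E'
def nadir(p,top,h,zt,name):
    """view p from straight above at heading h; camera calibrated offset 75 mm along tool x"""
    off=.0753*np.array([np.cos(h),np.sin(h)])
    ctrl.move_pose([*(np.array(p)-off),zt],down(h)); ctrl.hold(.15)
    T=toolT(); im=np.ascontiguousarray(ctrl.get_image("wrist")[:,:,::-1]); C=cam("wrist",T)
    cv2.imwrite(f"pics/{name}.png",im); return im,C,proj(C,[*p,top])
def blob(mask,c,rad):
    m=np.zeros_like(mask); cv2.circle(m,tuple(int(round(x)) for x in c),rad,255,-1)
    cs,_=cv2.findContours(cv2.bitwise_and(mask,m),cv2.RETR_EXTERNAL,cv2.CHAIN_APPROX_NONE)
    return max(cs,key=cv2.contourArea)
E
python3 - <<'E'
from h import *
tiles=[]
for nm,p,top,zt in (("s",[.469,-.246],.062,.16),("b",[.550,.194],.138,.22)):
    az=np.arctan2(p[1],p[0])
    for k in (0,1):
        im,C,c=nadir(p,top,az+k*np.pi,zt,f"{nm}{k}")
        g=cv2.cvtColor(im,cv2.COLOR_BGR2GRAY); x,y=c.astype(int)
        cr=g[max(y-60,0):y+60,x-60:x+60]; tiles.append(cv2.resize(cr,(360,280)))
        print(nm,k,c.round(1),np.percentile(cr,[2,10,30,50,70,90,98]),g[y,x])
cv2.imwrite("pics/m2.png",np.vstack([np.hstack(tiles[:2]),np.hstack(tiles[2:])])); print(ctrl.current_time_s())
E
```

```text
s 0 [289.3  98.9] [ 64. 111. 170. 171. 171. 172. 173.] 69
s 1 [288.9  97.2] [ 59.  94. 114. 153. 171. 173. 174.] 64
b 0 [288.2  98.2] [ 72.  75. 117. 192. 193. 195. 196.] 164
b 1 [289.4  97.2] [ 57.  60.  86. 154. 158. 173. 177.] 129
22.525
```

View pics/m2.png

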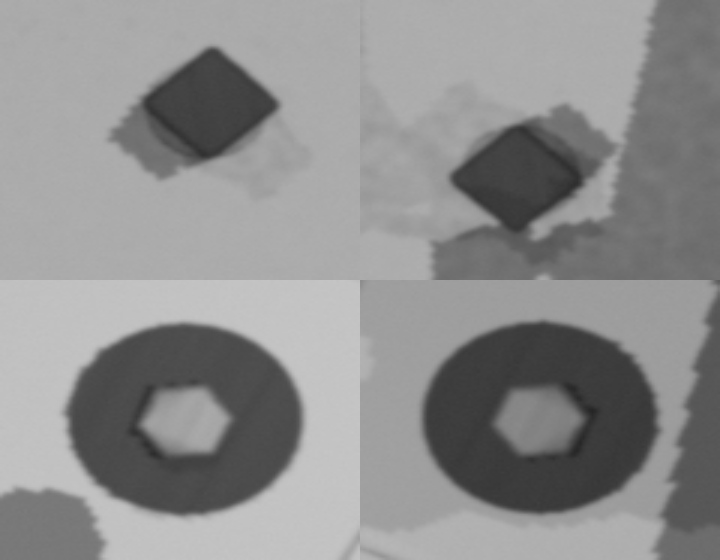

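The adapters show as dark squares and the bolt as a bright hexagon on the dark boss, all clearly segmentable. Next, position and yaw.

```bash
python3 - <<'E'
from h import *
# recompute camera poses from commanded poses (arm was at rest on target)
def C_of(p,h,zt):
    T=np.eye(4); q=down(h); T[:3,:3]=Ro.from_quat(q[[1,2,3,0]]).as_matrix(); T[:3,3]=[*(np.array(p)-.0753*np.array([np.cos(h),np.sin(h)])),zt]; return cam("wrist",T)
for nm,p,top,zt,th,n in (("s",[.469,-.246],.062,.16,88,4),("b",[.550,.194],.138,.22,108,6)):
    az=np.arctan2(p[1],p[0])
    for k in (0,1):
        C=C_of(p,az+k*np.pi,zt); c=proj(C,[*p,top]); g=cv2.cvtColor(cv2.imread(f"pics/{nm}{k}.png"),cv2.COLOR_BGR2GRAY)
        m=((g<th) if nm=="s" else (g>th)).astype(np.uint8)*255
        ct=blob(m,c+((0,0) if nm=="b" else [0,(-10,10)[k]]),18 if nm=="b" else 34)[:,0,:]
        w=np.array([ray(C,u,v,top)[:2] for u,v in ct])
        M=cv2.moments((w*1e4).astype(np.float32)); cen=np.array([M["m10"],M["m01"]])/M["m00"]/1e4
        d=w-cen; a=np.arctan2(d[:,1],d[:,0]); r=np.hypot(*d.T)
        o=np.argsort(a); aa=np.linspace(-np.pi,np.pi,720,endpoint=False); rr=np.interp(aa,a[o],r[o],period=2*np.pi)
        ph=np.angle(np.sum(rr*np.exp(1j*n*aa)))/n   # corner direction
        (_,s,_)=cv2.minAreaRect((w*1e3).astype(np.float32))
        print(nm,k,cen.round(4),"corner dir",np.degrees(ph).round(1),"mod",360/n,"size",np.round(s,1),"area mm2",round(M["m00"]/100,1),len(ct))
        if nm=="b":
            cs,_=cv2.findContours((g<108).astype(np.uint8),0,1); cs=[x for x in cs if cv2.contourArea(x)>3000 and cv2.pointPolygonTest(x,tuple(map(float,c)),False)>0]
            for x in cs: 
                (u,v),ax,_=cv2.fitEllipse(x); print("boss",ray(C,u,v,.124)[:2].round(4),ax)
E
```

```text
s 0 [ 0.4738 -0.2543] corner dir -30.5 mod 90.0 size [21.4 24.2] area mm2 463.1 106
s 1 [ 0.4749 -0.2551] corner dir -28.7 mod 90.0 size [22.  25.2] area mm2 478.3 116
b 0 [0.5497 0.1937] corner dir -5.2 mod 60.0 size [15.4 17.3] area mm2 202.6 81
boss [0.5499 0.1941] (76.01516723632812, 79.7879867553711)
b 1 [0.5501 0.1929] corner dir -4.0 mod 60.0 size [15.7 14.4] area mm2 171.1 74
boss [0.5493 0.1932] (77.387939453125, 81.07522583007812)
```

The bolt is at (0.5498, 0.1935) with its corner at about -4.6°. It agrees with the boss centre and the cabinet yaw (-5.4°). The socket is at about (0.4748, -0.2553) with its sides at about 15.4°. Pick it up and try it.

```bash
cat > seat.py <<'E'
from h import *
def lower(B,h,z0,z1,Fmax=14):
    q=down(h); z=z0
    while z>z1+1e-4:
        z=max(z-.003,z1); ctrl.line_to([*B,z],q,vel=.03); f=np.array(ctrl.current_contact_force())-F0
        if np.linalg.norm(f)>Fmax: break
    p=np.array(ctrl.current_eef_pos()); print("cmd z",round(z,4),"pos",p.round(4),"f",f.round(1),"t",round(ctrl.current_time_s(),2)); return p[2],f
F0=np.zeros(3)
E
python3 - <<'E'
import seat; from seat import *
S=[.4748,-.2553]; h=np.radians(105.4); q=down(h)
ctrl.move_pose([*S,.16],q); ctrl.line_to([*S,.036],q,vel=.12); print(np.round(ctrl.current_contact_force(),1))
ctrl.grab(); print("opening mm",ctrl.current_opening()*85,"F",ctrl.current_finger_force())
ctrl.line_to([*S,.24],q,vel=.2); print(ctrl.current_opening()*85)
B=[.5498,.1935]; hb=np.radians(85.4)
ctrl.move_pose([*B,.22],down(hb)); ctrl.line_to([*B,.180],down(hb),vel=.1); ctrl.hold(.2)
cv2.imwrite("pics/pre.png",ctrl.get_image("wrist")[:,:,::-1])
seat.F0=np.array(ctrl.current_contact_force()); print(seat.F0.round(1),ctrl.current_opening()*85)
lower(B,hb,.180,.160)
E
```

```text
[ 0.4  0.4 -0. ]
opening mm 20.610843242968663 F 59.01727259159088
20.82461062242104
[-0.6  0.1 -2.3] 20.869616456222936
cmd z 0.16 pos [0.5501 0.1936 0.1604] f [ 1.1 -0.1  2.8] t 31.51
```

It went fully down with little force. Press lightly, then check in the scene and top cameras.

```bash
python3 - <<'E'
import seat; from seat import *
B=[.5499,.1935]; q=down(np.radians(85.4))
ctrl.line_to([*B,.159],q,vel=.02); print(np.array(ctrl.current_eef_pos()).round(4),np.round(ctrl.current_contact_force(),1),ctrl.current_finger_force())
s=ctrl.get_image("scene")[:,:,::-1]; t=ctrl.get_image("top")[:,:,::-1]; pc=proj(cam("scene"),[*B,.14]).astype(int); print(pc)
a=cv2.resize(s[pc[1]-60:pc[1]+60,pc[0]-80:pc[0]+80],(400,300),interpolation=3); b=cv2.resize(s[150:270,150:310],(400,300),interpolation=3)
c=cv2.resize(t[160:320,70:283],(400,300),interpolation=3); d=cv2.resize(t[220:340,300:460],(400,300),interpolation=3)
cv2.imwrite("pics/m3.png",np.vstack([np.hstack([a,b]),np.hstack([c,d])])); print(ctrl.current_time_s())
E
```

```text
[0.5502 0.1936 0.1603] [-1.9 -0.3  5.6] 59.52351093292236
[385 214]
31.8583
```

View pics/m3.png

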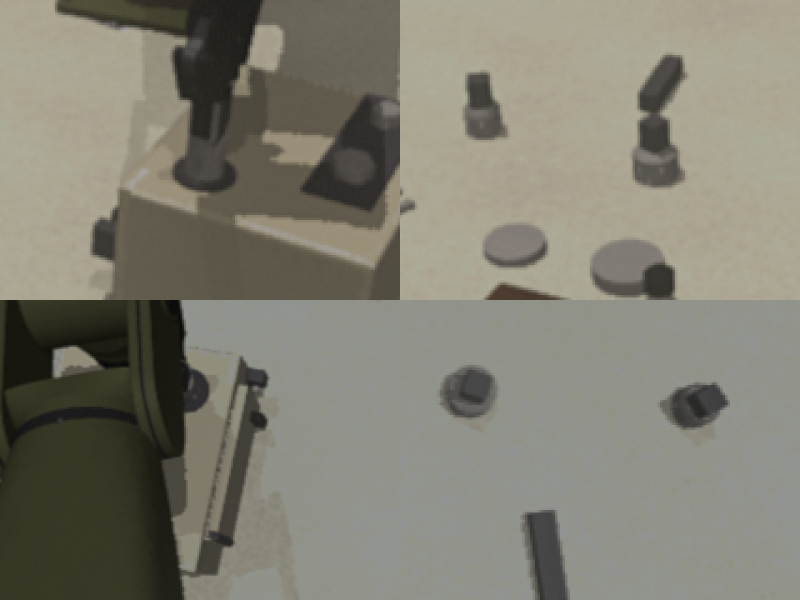

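The socket stands flush on the boss (top-left tile, about (205,170)). The large and medium sockets stand upright on the bench, and the door is flush along the cabinet side. TCP height reads 0.1603 against 0.160 expected, so I'm handing in.

```bash
python3 - <<'E'
from station import ctrl
ctrl.hold(.4); print(ctrl.current_finger_force()); print(ctrl.close_job())
E
```

```text
59.523138999938965
the job is handed in; nothing more can be done
None
```

Handed in at about 32 s, with no verdict returned: the door is shut on its catch, the small socket is seated on the 18 mm lock bolt and still gripped at about 60 N, and the other two sockets were never touched and stand upright on the bench.

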